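# Dock a pump cassette with a spring-centred air valve

## Robot

A 7-joint arm with a two-finger parallel gripper is mounted at the origin on a cart in front of the work surface, level with it; the furniture and walls round the work are solid. World frame = base frame: x ahead of the robot, y to its left, z up, the work surface at z = 0. Lengths are in m, angles in rad, forces in N, time in s.
With the tool pointing down it reaches from about 0.4 to 0.875 m from the base axis. Payload 19.3 kg.
Tool frame: the origin (TCP) lies at the very end of the fingers, on their centre line; the grasp point (between the pads) lies 19 mm behind it; z points along the fingers, y is the line along which they close (so a half turn about z gives the same grasp; the last joint's range is limited). The gripper opens to 85 mm and grips with 20 to 120 N. Pads are 22 mm wide; open, the fingers measure 114 mm over their backs; the gripper's body (76 mm by 85 mm) begins 54 mm behind the grasp point. The pads swing forward as they close: fully open they stand 13 mm farther back than shut.
Start: joints at [-1.207, 0.521, -0.036, 1.599, 0.021, 1.021, -0.113], TCP at [0.263, 0.567, 0.196] pointing down, gripper open.
Joint ranges: [-2.91, 2.91], [-0.3, 2.13], [-1.5, 1.42], [0.17, 2.43], [-1.26, 4.41], [0.16, 1.93], [-2.52, 2.52]. Speed limits (rad/s): [1.89, 1.89, 2.39, 2.39, 3.01, 3.01, 3.01].

## Interface

Orientations are given as [roll, pitch, yaw] about the fixed x, y, z axes, in that order (R = Rz(yaw) Ry(pitch) Rx(roll)).
In Python, from workcell import bot, grab_frame, calibration, job gives the robot as it stands.
- The arm moves only by the shell command python3 -m creep [FORCE], which reads ROWS from standard input. ROWS is a JSON list of rows, 1 to 5 of them, each an object with the fields jaw (the finger opening in m), tx, ty, tz (the shift in m), drx, dry, drz (a rotation vector in rad); a field left out counts as zero (the opening has to be given); each row is the pose to reach, as a shift and turn from the pose commanded when the command began, along the tool's axes at that moment; what a row does not reach only later rows make up. A row lasts 1/8 s, in which the tool goes at most 0.0625 m and 0.188 rad, less where a joint would pass 70% of its speed; a pose out of reach is approached as far as the arm can. The fingers move at their own pace and stop on an object; FORCE is the grip in N (left out, the last holds). Time passes only in rows, so rows that do not move let the fingers close. It prints the time, the measured TCP pose, the force, the opening and the grip force at its end. Input that does not fit is refused with a message, and nothing moves.
- bot.observe(): the state, without advancing time (a new reading comes with each control period).
- grab_frame(name): name is "scene" or "top" or "wrist"; returns (picture, depth): 480x640x3 uint8, blue, green, red; 480x640 float32, m along the optical axis (not along the pixel's ray), 0 where there is no reading.
- calibration(name): a dict with "vfov" (degrees; the focal length in pixels is half the picture's height over the tangent of half this angle, whatever the lens; pixels are square), "cx", "cy" (the principal point, pixels), "eye" and "attitude" of the camera in the world. Camera axes: x right, y down, z forward; pixel columns grow to the right and rows downward; lengths in m; the calibration is good to about 2 mm. A picture is of the moment at which its call begins: read the wrist's pose just before it. calibration takes no time and is no camera call; for the wrist camera it gives the pose at the moment of the call.
- job.job_done(): hands the job in; it is judged then, once.
The state is a dict: "clock": time; "qpos": joint angles; "qd": joint speeds; "joint_efforts": joint torques, N m; "position": TCP position; "tool_rot": TCP orientation; "force": force on the tool from outside, world axes, zero at the start; "moment": the same for the moment, N m; "grip_width": finger opening in m; "finger_force": force on a finger pad.
Only numpy, scipy, OpenCV 4.12 (cv2) and the standard library are available. Lean on these libraries where they do the work, as an engineer would, in place of code of your own. Each camera call takes 0.05 s, during which the arm holds its last target. There are 200 camera calls.

## Task

Lay the orange pump cassette flat between the guide rails on the side of the docking station whose end dock has two hose stubs on top, its two ports pointing at that dock, and let go of it. Then push the valve lever fully over towards that dock and hold it there until the ram has pushed the cassette hard against the dock and kept it pressed for two seconds. Then let the lever spring back upright and wait until the ram has drawn back, leaving the cassette docked and everything else where it stands.

Things in the scene. Friction and masses are not known exactly. Their poses are not given: they have to be found in the camera images.
- station: Docking station, fixed to the bench: aluminium base plate 100 x 456 x 8 mm, its long axis = its y axis (left at yaw 0), z up; origin under its middle, on the bench. In the middle a grey bridge-shaped valve body, 90 mm (x) x 70 mm (y), top 58 mm above the bench, carries the lever; the ram slides through it along y. A channel for a cassette lies on either side of it (+y and -y).
- station_mid (a point): Middle of the base plate's top, 8 mm above the bench = floor of both channels. Each channel has two guide rails, tops 16 mm above the bench, inner faces at station x = +-34 mm (68 mm apart), and runs from the drawn-back ram face 58 mm from the middle to the dock face 188 mm from it. A cassette whose 98 mm body is centred 116 mm from the middle clears both ends.
- dock_two: The matching dock for the cassette: aluminium end block 92 x 30 x 42 mm on one end of the base plate (either end; it and dock_one may have changed places), with TWO slim upright hose stubs (12 mm thick, 22 mm high) on top and two square pockets in its faces. Origin at the middle of its underside, 8 mm above the bench, 203 mm from the station's middle.
- dock_two_mid (a point): Point inside dock_two on its mid-plane, 13.5 mm above its underside; the inner face of the dock is 15 mm from it towards the valve.
- dock_one: The wrong dock, at the other end: same block with ONE thick hose stub (24 mm) on top and one pocket.
- cassette: Orange pump cassette, loose, 0.16 kg, starts on the bench in front of the station. Solid body 98 mm long (x from -42 to +56 mm), 62 mm wide (y), 27 mm high (z up), with a low round hub on top (31 mm overall); two thin grey ports stick 13 mm out of the face at x = -42 mm, pointing to -x. Origin on its underside. Grip across the 62 mm width.
- cassette_nose (a point): Middle of the cassette face that carries the ports (x = -42 mm, 13.5 mm above the underside). Docked, this face touches the dock: 15 mm horizontally from dock_two_mid.
- cassette_grip (a point): Centre of the cassette's solid body (x = +6.5 mm, 13.5 mm above the underside), over its centre of mass.
- lever (a joint): Angle of the valve lever, rad: 0 upright (a spring returns it), positive leans to the station's +y, negative to -y, stops at +-0.45 (fully over; above 0.35 works as well). Its hinge runs along the station's x, 58 mm above the bench. Holding it over takes about 15 to 20 N at the knob, the force growing with the angle; let go, it springs back upright at once.
- lever_knob (a point): Centre of the lever's black ball knob, 28 mm diameter, on an 11 mm steel rod, 140 mm above the hinge: upright it is 198 mm above the bench over the station's middle; fully over it has moved 60 to 70 mm sideways and is about 180 mm above the bench. It can be pushed with closed fingers from the side away from the dock.
- ram (a joint): Ram, a steel bar 116 mm long with rubber ends; its position in m along the station's y, 0 = drawn back, stops +-0.040. It slowly follows the lever to the same side and presses a cassette home at about 0.032, 1 to 4 s after the lever is fully over, with a few newtons; lever let go, it draws back in about 4 s (within 9 mm of 0 after about 3 s).
- knob_block: Bystander: small cream block 36 mm wide with a round boss, loose on the bench to the right of the cassette. Leave it.
- adapter: Bystander: black adapter brick 42 x 75 x 28 mm, loose on the bench to the left of the cassette. Leave it.
- glass: Bystander: clear beaker, 54 mm wide, 70 mm high, at the right. Leave it.
- squeeze_bottle: Bystander: white wash bottle, 199 mm high, at the right. Leave it.
Mind the look-alikes: they are no part of the job. Of the things like the cassette, leave any that is purple; of the rest the smaller one is meant.

How it is judged:
On the way, in this order (a step that is already met when the one before it is completed fails the run):
1. the cassette lies flat between the guide rails at the dock with two stubs, ports towards it, let go, the lever upright (angle between cassette's own z axis and vertical below 0.06 rad and height (world z) of cassette between 0.004 and 0.012 m and angle between the x axis of cassette and the y axis of station, either way round below 0.12 rad and x of cassette_nose in the frame of station between -0.007 and 0.007 m and linear speed of cassette below 0.01 m/s and contact force between the fingers and cassette below 0.1 N and value of joint lever between -0.1 and 0.1 rad and horizontal distance between cassette_nose and dock_two_mid below 0.055 m), for 0.2 s.
2. the lever is held over and the ram keeps the cassette pressed against the dock, for 1.5 s ((value of joint lever above 0.3 rad or value of joint lever below -0.3 rad) and horizontal distance between cassette_nose and dock_two_mid below 0.0185 m and contact force between ram and cassette above 0.3 N), for 1.5 s.
At the end, for the whole second after the job is handed in: The cassette lies flat and at rest between the rails, its port face within 3 mm of the dock with two stubs, not held; the lever is upright within 0.1 rad and the ram is back within 9 mm of the middle (angle between cassette's own z axis and vertical below 0.06 rad and height (world z) of cassette between 0.004 and 0.012 m and angle between the x axis of cassette and the y axis of station, either way round below 0.12 rad and x of cassette_nose in the frame of station between -0.007 and 0.007 m and linear speed of cassette below 0.01 m/s and contact force between the fingers and cassette below 0.1 N and value of joint lever between -0.1 and 0.1 rad and horizontal distance between cassette_nose and dock_two_mid below 0.0185 m and value of joint ram between -0.009 and 0.009 m); the robot touches nothing.
It fails at once if a bystander (knob block, adapter, beaker or wash bottle) is pushed more than 30 mm (distance of any of knob_block, adapter, glass, squeeze_bottle from where it was at the start of the episode above 0.03 m).
It also fails if it takes over 64 s, if anything falls off the work surface, if the arm or the gripper's body presses on something with over 40 N, if the wrist force passes 120 N, or if a joint passes its speed limit or range.

## Working session

There is one attempt and no reset: what is moved stays moved. The work goes in short steps, Python scripts to look and compute and a shell command to move; the robot and the scene stay as the last step left them, time stands still between calls to the robot, and variables do not carry over. Pictures are saved under pics/ and viewed, at most 10 in all, crops included, and the job is handed in when it is done.

```bash
mkdir -p pics; cat > h.py <<'E'
import numpy as np,cv2
from workcell import bot,grab_frame,calibration,job
from scipy.spatial.transform import Rotation as R
def cam(n):
    c=calibration(n); f=240/np.tan(np.radians(c["vfov"])/2); return c,f
def Rm(a):
    a=np.array(a,float)
    return a if a.shape==(3,3) else (R.from_quat(a) if a.size==4 else R.from_euler('xyz',a)).as_matrix()
def ray(c,f,u,v):
    d=Rm(c["attitude"])@np.array([(u-c["cx"])/f,(v-c["cy"])/f,1.]); return np.array(c["eye"]),d
def onplane(c,f,u,v,z):
    e,d=ray(c,f,u,v); return e+d*(z-e[2])/d[2]
def cloud(c,f,D):
    v,u=np.mgrid[:480,:640]; P=np.stack([(u-c["cx"])/f*D,(v-c["cy"])/f*D,D],-1)
    return P@Rm(c["attitude"]).T+np.array(c["eye"])
E
python3 - <<'E'
from h import *
for n in ("scene","top"):
    c,f=cam(n); im,D=grab_frame(n); cv2.imwrite(f"pics/{n}0.png",im); np.savez(f"{n}0.npz",im=im,D=D); print(n,c,f)
print(bot.observe())
E
```

```text
scene {'vfov': 49.67955293831366, 'cx': 325.5386811824327, 'cy': 242.55522184520757, 'eye': array([-0.3075261 , -0.93654032,  0.70805478]), 'attitude': array([-2.02470184, -0.01523498, -0.74494726])} 518.4620092177782
top {'vfov': 46.97274831360962, 'cx': 311.93641837291216, 'cy': 238.30137942286711, 'eye': array([ 0.25376104, -0.03987676,  1.42804969]), 'attitude': array([-2.93817968e+00, -3.10158033e-04, -1.68557946e+00])} 552.3213732181135
{'clock': 0.1, 'qpos': array([-1.20718899,  0.52194547, -0.03633095,  1.59994857,  0.02124317,
        1.02108684, -0.11280203]), 'qd': array([-7.65292689e-04, -1.59828805e-03,  4.81991216e-04, -1.51714641e-03,
       -9.60432935e-05,  1.05758347e-03, -6.69429910e-04]), 'joint_efforts': array([ 3.42102532e-03, -9.28489280e+01,  1.98448978e+00, -3.70523858e+01,
        1.82254636e-02,  5.39972898e-03,  9.45191914e-05]), 'position': array([0.26260855, 0.56678641, 0.19528971]), 'tool_rot': array([-3.14059582e+00,  1.04473913e-04,  2.70779794e+00]), 'force': array([ 0.12675925, -0.37326757,  0.78544083]), 'moment': array([-0.04470672,  0.00685165,  0.0228057 ]), 'finger_force': 0.0, 'grip_width': 0.08548222424509805}
```

View pics/scene0.png

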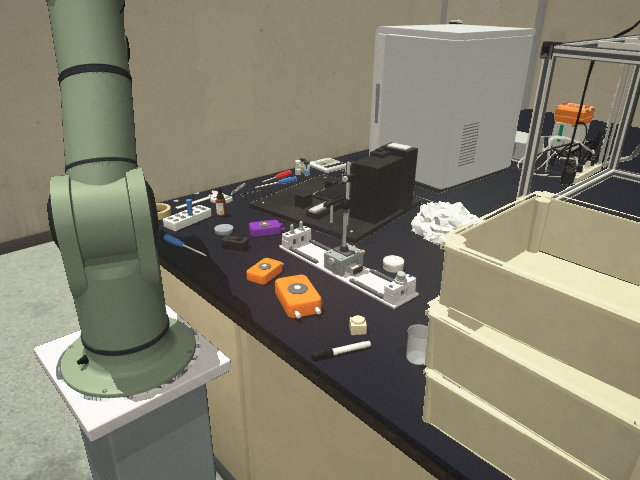

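View pics/top0.png

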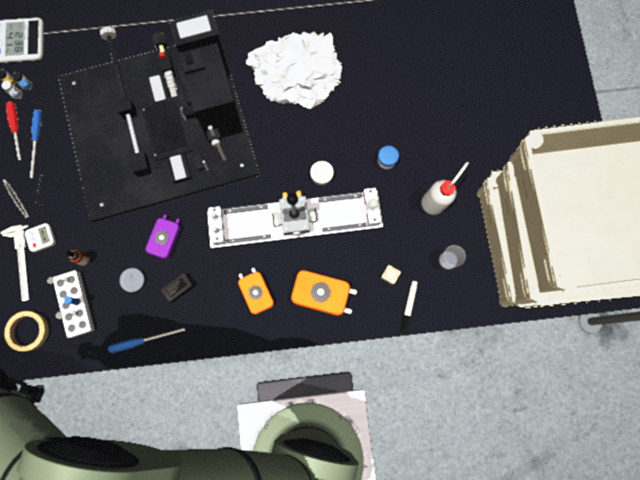

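The scene and top views show three cassette-like things in the top view: purple at (163,237), small orange at (256,292) and large orange at (321,292). Purple is ruled out, and of the two orange ones the smaller, at (256,292), is the one meant. I'll confirm this and the docks in an enlarged crop.

```bash
python3 - <<'E'
from h import *
z=np.load("top0.npz"); im=z["im"]; D=z["D"]; c,f=cam("top"); P=cloud(c,f,D)
s=np.load("scene0.npz")["im"]
a=cv2.resize(im[180:320,200:400],(800,560),interpolation=cv2.INTER_CUBIC)[:, :]
b=cv2.resize(s[215:310,235:425],(800,400),interpolation=cv2.INTER_CUBIC)
o=np.zeros((600,800,3),np.uint8); o[:350,:500]=cv2.resize(a,(500,350)); o[350:,:500]=cv2.resize(b,(500,250)); 
cv2.imwrite("pics/crop1.png",o)
hsv=cv2.cvtColor(im,cv2.COLOR_BGR2HSV)
def blobs(m,z,amin=300):
    n,l,st,ce=cv2.connectedComponentsWithStats(m.astype(np.uint8))
    for i in range(1,n):
        if st[i,4]<amin: continue
        k=l==i; v,u=np.nonzero(k)
        W=np.array([onplane(c,f,x,y,z)[:2] for x,y in zip(u,v)])
        r=cv2.minAreaRect((W*1000).astype(np.float32)); print(ce[i].round(),st[i,4],"rect mm",np.round(r[0],1),np.round(r[1],1),round(r[2],1),"depth z med",np.median(P[k][:,2]).round(4))
print("orange");blobs((hsv[...,0]>5)&(hsv[...,0]<22)&(hsv[...,1]>150)&(hsv[...,2]>100)&(np.arange(480)[:,None]>200),.027)
sub=np.zeros((480,640),bool); sub[185:250,203:388]=1
print("base");blobs((P[...,2]>.004)&(P[...,2]<.05)&sub,.01)
for nm,l in(("base",(.004,.012)),("rail",(.0125,.02)),("dock",(.04,.055)),("body",(.053,.065)),("stub",(.06,.08)),("knob",(.17,.22))):
    k=sub&(P[...,2]>l[0])&(P[...,2]<l[1]); print(nm,k.sum()); 
    if k.sum()>3:
        r=cv2.minAreaRect((P[k][:,:2]*1000).astype(np.float32)); print(np.round(r[0],1),np.round(r[1],1),round(r[2],1),P[k].mean(0).round(4))
E
```

```text
orange
[256. 293.] 739 rect mm [418.   85.4] [102.3  65.7] 18.6 depth z med 0.0262
[320. 292.] 1573 rect mm [399.5 -77.9] [142.   92.4] 68.2 depth z med 0.0373
base
[293. 220.] 4706 rect mm [602.8 -30.5] [114.  461.1] 0.5 depth z med 0.0103
base 3299
[608.6 -36.3] [492.1 175.3] 83.4 [ 0.602  -0.0321  0.0077]
rail 946
[634.9 -29. ] [164.7 456. ] 0.4 [ 0.6018 -0.0271  0.0156]
dock 840
[607.8 -33.2] [114.6 438. ] 2.2 [ 0.6015 -0.024   0.0497]
body 885
[602.9 -33.7] [434.1 105.7] 88.5 [ 0.5984 -0.0326  0.0583]
stub 476
[598.5 -36. ] [421.9  92.1] 88.9 [ 0.6    -0.0472  0.0659]
knob 115
[602.2 -33.1] [25.6 26.5] 83.0 [ 0.6012 -0.0333  0.2069]
```

View pics/crop1.png

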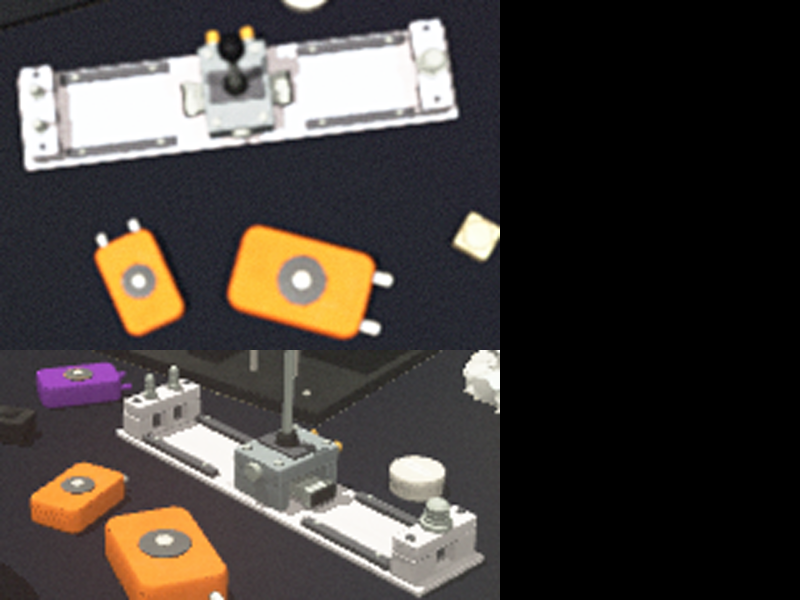

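The crop shows the two-stub dock at the left end (crop (40,105), world +y), with one thick stub on the right. The small orange cassette is at crop (138,280), with its ports pointing up-left, and measures about 98 x 62 mm, so it matches. Moving over it now.

```bash
cat >> h.py <<'E'
def delta(p,yaw):
    o=bot.observe(); T=Rm(o["tool_rot"]); G=R.from_euler('xyz',[np.pi,0,yaw]).as_matrix()
    d=T.T@(np.array(p)-o["position"]); r=R.from_matrix(T.T@G).as_rotvec()
    print("t",o["clock"],"pos",o["position"].round(4),"delta",d.round(4),r.round(4))
E
echo '[{"jaw":0.085,"tx":-0.343,"ty":-0.37,"tz":-0.07,"drz":2.38},{"jaw":0.085,"tx":-0.343,"ty":-0.37,"tz":-0.07,"drz":2.38},{"jaw":0.085,"tx":-0.343,"ty":-0.37,"tz":-0.07,"drz":2.38},{"jaw":0.085,"tx":-0.343,"ty":-0.37,"tz":-0.07,"drz":2.38},{"jaw":0.085,"tx":-0.343,"ty":-0.37,"tz":-0.07,"drz":2.38}]' | python3 -m creep 30
python3 -c "
from h import *
delta([.40,.085,.27],np.radians(18.6))"
```

```text
clock: 0.72
position: [0.3585, 0.2707, 0.2389]
tool_rot: [-3.141, -0.0, 1.764]
force: [1.9, 0.1, 0.0]
grip_width: 0.0851
finger_force: 0.0
t 0.725 pos [0.3585 0.2707 0.2389] delta [-0.1902  0.0051 -0.0311] [-2.0000e-04 -1.0000e-04  1.4395e+00]
```

```bash
echo '[{"jaw":0.085,"tx":-0.19,"ty":0.005,"tz":-0.03,"drz":1.44},{"jaw":0.085,"tx":-0.19,"ty":0.005,"tz":-0.03,"drz":1.44},{"jaw":0.085,"tx":-0.19,"ty":0.005,"tz":-0.03,"drz":1.44},{"jaw":0.085,"tx":-0.19,"ty":0.005,"tz":-0.03,"drz":1.44},{"jaw":0.085,"tx":-0.19,"ty":0.005,"tz":-0.03,"drz":1.44}]' | python3 -m creep
echo '[{"jaw":0.085,"drz":0.5},{"jaw":0.085,"drz":0.5},{"jaw":0.085,"drz":0.5},{"jaw":0.085,"drz":0.5},{"jaw":0.085,"drz":0.5}]' | python3 -m creep
cat > w.py <<'E'
from h import *
import sys
delta([.418,.085,.1],np.radians(18.6))
c,f=cam("wrist"); im,D=grab_frame("wrist"); n=sys.argv[1]
cv2.imwrite(f"pics/{n}.png",im); np.savez(n,im=im,D=D,eye=c["eye"],att=c["attitude"],f=f,cx=c["cx"],cy=c["cy"]); print(c)
E
python3 w.py w1
```

```text
clock: 1.35
position: [0.4008, 0.0866, 0.2689]
tool_rot: [-3.141, -0.0, 0.825]
force: [-0.3, 0.8, 0.1]
grip_width: 0.085
finger_force: 0.0
clock: 1.98
position: [0.4007, 0.0874, 0.2687]
tool_rot: [3.142, 0.0, 0.336]
force: [-0.2, -0.4, -0.2]
grip_width: 0.0851
finger_force: 0.0
t 1.975 pos [0.4007 0.0874 0.2687] delta [0.0156 0.008  0.1687] [0.     0.0002 0.0112]
{'vfov': 70.90975850746732, 'cx': 312.74001712948666, 'cy': 238.65009919352562, 'eye': array([0.47946659, 0.11505922, 0.4467652 ]), 'attitude': array([ 2.81301667e+00, -9.39884210e-04, -1.23488155e+00])}
```

View pics/w1.png

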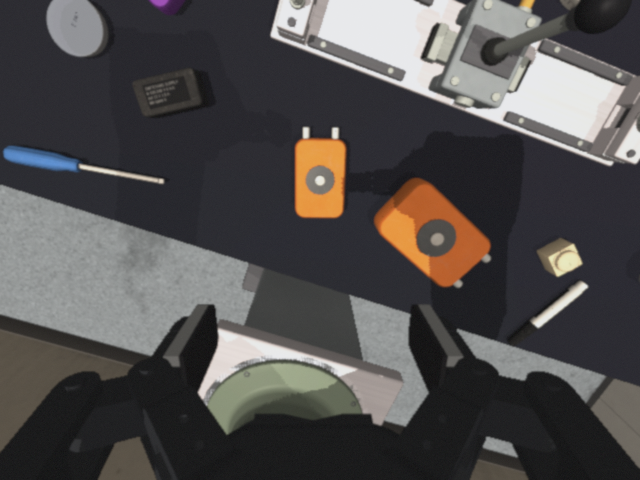

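The wrist view shows the small cassette at (320,178) with its ports up at (305..335,132). The two-stub channel floor runs from about (300,20) to (440,60). Measuring both.

```bash
cat > m.py <<'E'
from h import *
import sys
def load(n):
    z=np.load(n+".npz"); c=dict(eye=z["eye"],attitude=z["att"],cx=float(z["cx"]),cy=float(z["cy"])); return c,float(z["f"]),z["im"],z["D"]
def orange(im,D,P,box):
    h=cv2.cvtColor(im,cv2.COLOR_BGR2HSV); m=(h[...,0]>5)&(h[...,0]<22)&(h[...,1]>150)&(h[...,2]>60)
    b=np.zeros(m.shape,bool); b[box[1]:box[3],box[0]:box[2]]=1; return m&b
def tri(r1,r2):
    A=[];B=[]
    for e,d in(r1,r2):
        d=d/np.linalg.norm(d); M=np.eye(3)-np.outer(d,d); A.append(M);B.append(M@e)
    return np.linalg.lstsq(np.vstack(A),np.hstack(B),rcond=None)[0]
def hub(im,box):  # white hub centre
    x0,y0,x1,y1=box; g=im[y0:y1,x0:x1].astype(int); m=(g.min(-1)>150); v,u=np.nonzero(m); return u.mean()+x0,v.mean()+y0
E
python3 - <<'E'
from m import *
c,f,im,D=load("w1"); P=cloud(c,f,D)
m=orange(im,D,P,(285,130,355,225))
v,u=np.nonzero(m); top=m&(abs(P[...,2]-.027)<.004)
print("top z",np.median(P[top][:,2]))
for zz in (.027,.020):
  W=np.array([onplane(c,f,x,y,zz)[:2] for x,y in zip(u,v)]); r=cv2.minAreaRect((W*1000).astype(np.float32)); print(zz,r)
r=cv2.minAreaRect((P[top][:,:2]*1000).astype(np.float32)); print("cloud",r)
z=np.load("top0.npz"); ct,ft=cam("top")
h1=hub(im,(308,168,332,192)); h2=hub(z["im"],(249,286,262,299)); print(h1,h2,"hub tri",tri(ray(c,f,*h1),ray(ct,ft,*h2)))
# port tips (white) 
g=(im[120:142,295:345].min(-1)>120); n,l,st,ce=cv2.connectedComponentsWithStats(g.astype(np.uint8)); print([onplane(c,f,a[0]+295,a[1]+120,.0135).round(4) for a in ce[1:]],st[1:,4])
# station : front base edge
k=(P[...,2]>.003)&(P[...,2]<.013)&(im.min(-1)>120)&(P[...,0]>.5)
for lo in np.arange(-.12,.2,.04):
    q=P[k&(abs(P[...,1]-lo)<.006)]; 
    if len(q)>5: print(round(lo,2),q[:,0].min().round(4),q[:,0].max().round(4),len(q))
k=(abs(P[...,2]-.016)<.003)&(P[...,0]>.5)&(P[...,0]<.62)&(im.max(-1)<120)
n,l,st,ce=cv2.connectedComponentsWithStats(k.astype(np.uint8))
for i in range(1,n):
    if st[i,4]>100: q=P[l==i]; print("rail",cv2.minAreaRect((q[:,:2]*1000).astype(np.float32)),q.mean(0).round(4),len(q))
E
```

```text
top z 0.026892155309496846
0.027 ((421.18927001953125, 84.9209213256836), (97.97600555419922, 62.04804229736328), 18.508934020996094)
0.02 ((420.2174377441406, 84.4183349609375), (99.60984802246094, 63.0827522277832), 18.508939743041992)
cloud ((420.1183776855469, 84.96360778808594), (97.59416198730469, 61.41260528564453), 18.363740921020508)
(np.float64(319.4625), np.float64(180.2125)) (np.float64(254.5531914893617), np.float64(293.06382978723406)) hub tri [0.41801228 0.08625997 0.02278984]
[array([0.467 , 0.1198, 0.0135]), array([0.4789, 0.0857, 0.0135])] [70 76]
-0.12 0.5558 0.6557 672
-0.08 0.5551 0.5676 99
-0.04 0.555 0.5618 42
0.0 0.5547 0.6538 497
0.04 0.5543 0.6393 753
0.08 0.5537 0.631 675
0.12 0.5534 0.6174 543
0.16 0.5531 0.5974 80
rail ((563.075439453125, 91.5963134765625), (11.37435531616211, 115.88871765136719), 0.004464093130081892) [0.5628 0.0924 0.0157] 946
rail ((575.4046020507812, -166.13018798828125), (30.26417350769043, 129.6535186767578), 0.5341783761978149) [ 0.5664 -0.1661  0.016 ] 902
```

```bash
echo '[{"jaw":0.085,"tx":0.018,"ty":0.009,"tz":0.05,"drz":0.013},{"jaw":0.085,"tx":0.018,"ty":0.009,"tz":0.11,"drz":0.013},{"jaw":0.085,"tx":0.018,"ty":0.009,"tz":0.17,"drz":0.013},{"jaw":0.085,"tx":0.018,"ty":0.009,"tz":0.2,"drz":0.013},{"jaw":0.085,"tx":0.018,"ty":0.009,"tz":0.2,"drz":0.013}]' | python3 -m creep
python3 -c "
from h import *
delta([.4207,.085,.005],np.radians(18.5))"
```

```text
clock: 2.65
position: [0.4196, 0.0841, 0.0674]
tool_rot: [3.141, 0.004, 0.321]
force: [0.1, -0.1, 0.3]
grip_width: 0.0852
finger_force: 0.0
t 2.65 pos [0.4196 0.0841 0.0674] delta [ 0.0015 -0.0006  0.0624] [ 0.0005  0.0038 -0.0024]
```

```bash
echo '[{"jaw":0.085,"tx":0.001,"tz":0.03},{"jaw":0.085,"tx":0.001,"tz":0.06},{"jaw":0.085,"tx":0.001,"tz":0.062},{"jaw":0.05,"tx":0.001,"tz":0.062},{"jaw":0.05,"tx":0.001,"tz":0.062}]' | python3 -m creep 30
echo '[{"jaw":0.05},{"jaw":0.05},{"jaw":0.05},{"jaw":0.05}]' | python3 -m creep 30
```

```text
clock: 3.28
position: [0.4225, 0.0855, 0.0081]
tool_rot: [-3.141, -0.002, 0.32]
force: [0.1, -0.2, 0.2]
grip_width: 0.0514
finger_force: 0.0
clock: 3.78
position: [0.4217, 0.0851, 0.0068]
tool_rot: [3.142, 0.0, 0.32]
force: [0.1, 0.1, 0.2]
grip_width: 0.0498
finger_force: 0.0
```

```bash
python3 w.py w2 | head -1
```

```text
t 3.775 pos [0.4217 0.0851 0.0068] delta [-0.0035 -0.0011 -0.0932] [ 0.      0.0001 -0.0049]
```

View pics/w2.png

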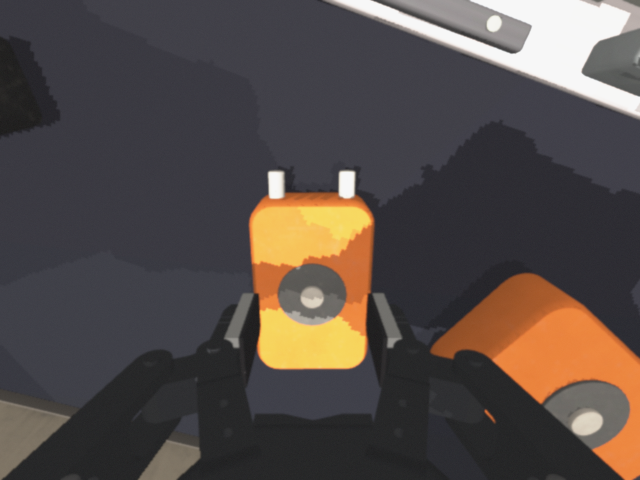

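```bash
python3 - <<'E'
from m import *
c,f,im,D=load("w2"); P=cloud(c,f,D)
e=np.array([.4217,.0851,0]); a=np.array([np.cos(.32),np.sin(.32),0]); b=np.array([np.sin(.32),-np.cos(.32),0])
for v in (297,305,320,335):
    for u in (225,235,242,248,254,258,264,300,362,368,374,380,390,398): 
        q=P[v,u]-e; print(u,v,"tool x,y,z mm",(np.array([q@a,q@b,q[2]])*1000).round(1), im[v,u])
E
```

```text
225 297 tool x,y,z mm [-17.7 -54.1  -0.4] [73 64 65]
235 297 tool x,y,z mm [-17.2 -47.7   0.5] [73 65 64]
242 297 tool x,y,z mm [ 11.5 -31.   53.1] [106 110 111]
248 297 tool x,y,z mm [ 11.4 -28.4  53. ] [108 113 115]
254 297 tool x,y,z mm [ 11.8 -25.7  53.7] [40 40 41]
258 297 tool x,y,z mm [  8.  -25.2  46.8] [37 52 87]
264 297 tool x,y,z mm [ -2.8 -25.6  26.9] [ 60 121 220]
300 297 tool x,y,z mm [-0.5 -6.5 31.2] [130 139 146]
362 297 tool x,y,z mm [-2.9 26.  26.7] [ 57 113 211]
368 297 tool x,y,z mm [ 9.5 24.9 49.5] [34 44 71]
374 297 tool x,y,z mm [11.2 27.  52.7] [ 96 100 101]
380 297 tool x,y,z mm [11.7 29.4 53.6] [108 112 114]
390 297 tool x,y,z mm [-17.4  47.6   0.2] [52 45 45]
398 297 tool x,y,z mm [-17.2  52.3   0.7] [50 43 42]
225 305 tool x,y,z mm [-23.4 -54.6  -0.5] [72 65 63]
235 305 tool x,y,z mm [  6.9 -34.7  52.1] [43 42 41]
242 305 tool x,y,z mm [ 8.340e+01 -1.000e-01  1.848e+02] [107 111 114]
248 305 tool x,y,z mm [ 11.7 -27.1  60.4] [104 109 110]
254 305 tool x,y,z mm [ 10.  -25.2  57.4] [31 31 32]
258 305 tool x,y,z mm [  5.2 -25.   49.2] [35 44 62]
264 305 tool 
[... 1194 characters left out ...]
7 90 91]
235 335 tool x,y,z mm [ 11.7 -27.9  81.5] [108 112 114]
242 335 tool x,y,z mm [ 11.  -25.7  80.5] [33 33 33]
248 335 tool x,y,z mm [  5.8 -25.2  73. ] [34 33 33]
254 335 tool x,y,z mm [ -1.4 -25.   62.6] [32 32 32]
258 335 tool x,y,z mm [ -7.5 -24.9  53.8] [35 48 71]
264 335 tool x,y,z mm [-26.1 -26.7  27. ] [ 94 212 247]
300 335 tool x,y,z mm [-26.   -7.   27.2] [100 214 247]
362 335 tool x,y,z mm [-25.9  26.9  27.5] [ 74 158 244]
368 335 tool x,y,z mm [-7.1 25.  54.5] [33 33 41]
374 335 tool x,y,z mm [ 2.8 24.7 68.8] [33 29 32]
380 335 tool x,y,z mm [ 8.7 25.1 77.3] [32 32 34]
390 335 tool x,y,z mm [12.  27.5 82.1] [109 113 115]
398 335 tool x,y,z mm [11.6 30.6 81.5] [109 113 114]
```

```bash
echo '[{"jaw":0.072},{"jaw":0.072},{"jaw":0.072}]' | python3 -m creep | grep -E "grip|pos"
python3 w.py w3 | head -1
python3 - <<'E'
from m import *
for n,t in(("w1",(.4007,.0874,.2687,.336)),("w2",(.4217,.0851,.0068,.32)),("w3",(.4217,.0851,.0068,.32))):
    c,f,im,D=load(n); P=cloud(c,f,D)-np.array(t[:3]); a=np.array([np.cos(t[3]),np.sin(t[3])]); b=np.array([a[1],-a[0]])
    x=P[...,:2]@a; y=P[...,:2]@b; z=P[...,2]
    k=(abs(x)<14)&(abs(y)<60)&(z<.2) if 0 else (abs(x)<.014)&(abs(y)<.07)&(abs(y)>.015)&(z<.12)&(z>.024)&(D>0)
    for s in(-1,1):
        q=k&(y*s>0); zz=np.sort(z[q]); print(n,s,"tip z rel tcp",np.percentile(zz,[0,1,5]).round(4) if len(zz) else None,"inner y",np.percentile(abs(y[q]),[1,50]).round(4),len(zz))
E
```

```text
position: [0.4217, 0.0851, 0.0067]
grip_width: 0.072
t 4.2 pos [0.4217 0.0851 0.0067] delta [-0.0035 -0.0011 -0.0933] [ 0.      0.     -0.0049]
w1 -1 tip z rel tcp [0.048  0.0529 0.0616] inner y [0.0161 0.0557] 14350
w1 1 tip z rel tcp [0.0481 0.0531 0.0616] inner y [0.0161 0.0555] 14353
w2 -1 tip z rel tcp [0.0378 0.0452 0.0568] inner y [0.0249 0.0488] 14928
w2 1 tip z rel tcp [0.0377 0.0451 0.0567] inner y [0.0247 0.0485] 14881
w3 -1 tip z rel tcp [0.0433 0.0492 0.059 ] inner y [0.0163 0.0556] 14902
w3 1 tip z rel tcp [0.0431 0.0491 0.0591] inner y [0.0165 0.0553] 14849
```

The wrist depth shows the fingertips actually sitting 38 mm (opening 50 mm) to 48 mm (fully open) above the reported TCP, so the real tool is about 35 mm shorter than stated. I'll go 35 mm lower.

```bash
echo '[{"jaw":0.075,"tz":0.015},{"jaw":0.075,"tz":0.03},{"jaw":0.075,"tz":0.035},{"jaw":0.075,"tz":0.035}]' | python3 -m creep 30
echo '[{"jaw":0.05},{"jaw":0.05},{"jaw":0.05},{"jaw":0.05}]' | python3 -m creep 30
```

```text
clock: 4.75
position: [0.4215, 0.0849, -0.0285]
tool_rot: [3.142, 0.001, 0.319]
force: [0.5, 0.4, 0.8]
grip_width: 0.075
finger_force: 0.0
clock: 5.25
position: [0.4218, 0.0851, -0.0279]
tool_rot: [3.142, -0.0, 0.32]
force: [-0.6, -0.8, 7.6]
grip_width: 0.0614
finger_force: 33.8
```

```bash
echo '[{"jaw":0.05,"tz":-0.05},{"jaw":0.05,"tz":-0.1,"drz":-0.15},{"jaw":0.05,"tz":-0.13,"drz":-0.33},{"jaw":0.05,"tz":-0.13,"drz":-0.51},{"jaw":0.05,"tz":-0.13,"drz":-0.69}]' | python3 -m creep|grep -E "pos|force|width"
echo '[{"jaw":0.05,"drz":-0.18},{"jaw":0.05,"drz":-0.36},{"jaw":0.05,"drz":-0.54},{"jaw":0.05,"drz":-0.57},{"jaw":0.05,"drz":-0.57}]' | python3 -m creep|grep -E "pos|force|width|rot"
python3 -c "
from h import *
delta([.6037,.085,.1],np.radians(90.55))"
```

```text
position: [0.4218, 0.0854, 0.1023]
force: [0.3, -0.7, -1.4]
grip_width: 0.0611
finger_force: 35.1
position: [0.4216, 0.085, 0.1018]
tool_rot: [-3.142, -0.0, 1.576]
force: [0.0, -0.1, -1.0]
grip_width: 0.061
finger_force: 35.1
t 6.5 pos [0.4216 0.085  0.1018] delta [-0.001   0.1821  0.0018] [-0.0001 -0.     -0.0042]
```

```bash
echo '[{"jaw":0.05,"ty":0.05,"drz":-0.004},{"jaw":0.05,"ty":0.1,"drz":-0.004},{"jaw":0.05,"ty":0.15,"drz":-0.004},{"jaw":0.05,"ty":0.182,"drz":-0.004},{"jaw":0.05,"ty":0.182,"drz":-0.004}]' | python3 -m creep|grep -E "pos|force|width|rot"
python3 w.py w4|head -1
```

```text
position: [0.6051, 0.0867, 0.1011]
tool_rot: [3.141, 0.001, 1.58]
force: [-1.2, 1.2, -2.1]
grip_width: 0.0612
finger_force: 35.1
t 7.125 pos [0.6051 0.0867 0.1011] delta [ 1.000e-04 -1.871e-01  1.000e-03] [5.0000e-04 3.0000e-04 1.2558e+00]
```

View pics/w4.png

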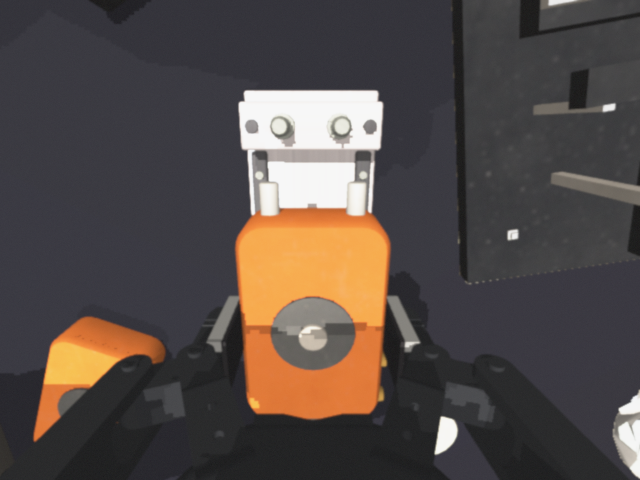

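The wrist view shows the two stubs at (280,126) and (342,126) on the dock, with the held cassette (nose edge at v=215, ports at (269,198) and (356,198)) lined up above the channel. Measuring the channel and the held cassette.

```bash
python3 - <<'E'
from m import *
c,f,im,D=load("w4"); P=cloud(c,f,D); mm=lambda q:cv2.minAreaRect((q[:,:2]*1000).astype(np.float32))
k=(abs(P[...,2]-.05)<.003)&(P[...,1]>.14)&(abs(P[...,0]-.6)<.08)
print("dock top",mm(P[k]),np.median(P[k][:,2]),k.sum())
k=(P[...,2]>.056)&(P[...,2]<.085)&(P[...,1]>.15)&(P[...,1]<.2)&(abs(P[...,0]-.6)<.05)
for s in(0,1):
    q=P[k&((P[...,0]>.602)==s)]; t=q[q[:,2]>.068]; print("stub",t.mean(0).round(4),mm(t)[0])
for y in(.11,.12,.13,.14,.15):
    b=(abs(P[...,1]-y)<.004)&(abs(P[...,0]-.6)<.06); q=P[b&(abs(P[...,2]-.008)<.003)]; r=P[b&(abs(P[...,2]-.016)<.003)]
    if len(q)>5: print(y,"base x",q[:,0].min().round(4),q[:,0].max().round(4),"rail",np.sort(r[:,0])[[0,-1]].round(4) if len(r) else None, "inner",r[r[:,0]<.6][:,0].max() if (r[:,0]<.6).any() else None, r[r[:,0]>.6][:,0].min() if (r[:,0]>.6).any() else None)
m=orange(im,D,P,(225,200,400,425)); t=np.median(P[m&(D>0)][:,2]); k=m&(abs(P[...,2]-t)<.004); print("cassette top z",t,mm(P[k]))
q=P[k]
for v in(230,250,270): u=np.nonzero(k[v])[0]; print(P[v,u[0]].round(4),P[v,u[-1]].round(4))
for dx in(-.015,0,.015): s=q[abs(q[:,0]-.604-dx)<.004]; print("nose y",s[:,1].max(),"tail",s[:,1].min())
# triangulated height of stub tops: wrist vs scene check
E
```

```text
dock top ((603.12255859375, 168.63583374023438), (92.13325500488281, 29.671775817871094), 0.5466720461845398) 0.04989358682568798 5695
stub [0.5854 0.1684 0.075 ] (585.2261352539062, 168.47784423828125)
stub [0.6209 0.1687 0.0749] (621.2263793945312, 168.5906524658203)
0.11 base x 0.5536 0.6535 rail [0.5581 0.6496] inner 0.5626089291719556 0.6467585773824406
0.12 base x 0.5541 0.6535 rail [0.5577 0.6489] inner 0.5628590705047891 0.6468730409892688
0.13 base x 0.5537 0.6534 rail [0.5573 0.6492] inner 0.5694936253643486 0.6372942904463912
0.14 base x 0.5533 0.6531 rail [0.5574 0.6494] inner 0.5694282012442223 0.6372639839887679
0.15 base x 0.554 0.6531 rail [0.5577 0.6486] inner 0.5691841478076229 0.6371583426787528
cassette top z 0.1558214735432431 ((605.4808349609375, 86.34374237060547), (62.397220611572266, 97.0926513671875), 0.3568500876426697)
[0.5775 0.1302 0.1533] [0.6324 0.131  0.1541]
[0.5741 0.1217 0.1531] [0.6357 0.1223 0.153 ]
[0.5744 0.1129 0.153 ] [0.6362 0.1132 0.1523]
nose y 0.13458343900763933 tail 0.04069800676271362
nose y 0.13484255536506345 tail 0.037801275591512556
nose y 0.1348304424414106 tail 0.040542661568170685
```

```bash
python3 - <<'E'
from m import *
c,f,im,D=load("w4"); P=cloud(c,f,D); m=orange(im,D,P,(250,225,375,405))&(D>0)
for y in (.05,.06,.07,.08,.1,.11,.12,.13):
    q=P[m&(abs(P[...,1]-y)<.003)]; print(y,np.median(q[:,2]).round(4), len(q), q[:,0].min().round(4),q[:,0].max().round(4))
delta([.6039,.082,-.02],np.radians(90.55))
E
```

```text
0.05 0.156 1283 0.577 0.6343
0.06 0.156 1350 0.5773 0.6337
0.07 0.156 846 0.5779 0.6329
0.08 0.1559 508 0.5784 0.6323
0.1 0.1559 1069 0.5793 0.631
0.11 0.1559 1686 0.5798 0.6305
0.12 0.1559 1754 0.5804 0.6297
0.13 0.1558 1960 0.5807 0.629
t 7.175 pos [0.6037 0.0867 0.1011] delta [-0.0046  0.0002  0.1211] [-0.0008  0.0005  0.0007]
```

```bash
echo '[{"jaw":0.05,"tx":-0.0046,"tz":0.04},{"jaw":0.05,"tx":-0.0046,"tz":0.08},{"jaw":0.05,"tx":-0.0046,"tz":0.1},{"jaw":0.05,"tx":-0.0046,"tz":0.1}]' | python3 -m creep|grep -E "pos|force|rot"
python3 -c "
from h import *
delta([.6039,.082,-.02],np.radians(90.55))"
```

```text
position: [0.6028, 0.0822, 0.0011]
tool_rot: [-3.14, 0.0, 1.583]
force: [0.3, 0.4, -2.2]
finger_force: 35.0
t 7.675 pos [0.6028 0.0822 0.0011] delta [-0.0002  0.0011  0.0211] [-0.0019  0.0005  0.0029]
```

```bash
echo '[{"jaw":0.05,"ty":0.0005,"tz":0.008},{"jaw":0.05,"ty":0.0005,"tz":0.014},{"jaw":0.05,"ty":0.0005,"tz":0.02},{"jaw":0.05,"ty":0.0005,"tz":0.02}]' | python3 -m creep

```

```text
clock: 8.18
position: [0.604, 0.0821, -0.0186]
tool_rot: [-3.141, 0.0, 1.584]
force: [0.3, -0.5, -1.2]
grip_width: 0.061
finger_force: 35.1
```

Near the floor with no binding, so I'll lower the last millimetre, open and rise.

```bash
echo '[{"jaw":0.05,"tz":0.001},{"jaw":0.075,"tz":0.001},{"jaw":0.075,"tz":0.001},{"jaw":0.075,"tz":0.001},{"jaw":0.075,"tz":0.001}]' | python3 -m creep|grep -E "pos|force|width"
echo '[{"jaw":0.08,"tz":-0.02},{"jaw":0.08,"tz":-0.06},{"jaw":0.08,"tz":-0.12},{"jaw":0.08,"tz":-0.12},{"jaw":0.08,"tz":-0.12}]' | python3 -m creep|grep -E "pos|force|width"
python3 w.py w5|head -1
python3 - <<'E'
from m import *
c,f,im,D=load("w5"); P=cloud(c,f,D); m=orange(im,D,P,(180,150,460,480))&(D>0)&(abs(P[...,2]-.035)<.005)&(abs(P[...,0]-.6)<.05)
print(np.median(P[m][:,2]),cv2.minAreaRect((P[m][:,:2]*1000).astype(np.float32)))
for y in (.05,.11,.12): q=P[m&(abs(P[...,1]-y)<.003)]; print(y,np.median(q[:,2]).round(4),q[:,0].min().round(4),q[:,0].max().round(4))
q=P[m&(abs(P[...,0]-.604)<.01)]; print("nose y",q[:,1].max())
E
```

```text
position: [0.6043, 0.0821, -0.0192]
force: [-0.3, 0.3, -0.1]
grip_width: 0.0754
finger_force: 0.0
position: [0.6043, 0.0822, 0.1018]
force: [-0.9, -0.2, -0.0]
grip_width: 0.0798
finger_force: 0.0
t 9.425 pos [0.6043 0.0822 0.1018] delta [ 0.0052 -0.1863  0.0016] [ 7.0000e-04 -1.0000e-03  1.2592e+00]
0.03483440051921502 ((604.8475341796875, 80.84993743896484), (61.26772689819336, 98.1036605834961), 0.6291598677635193)
0.05 0.0351 0.5749 0.6353
0.11 0.0342 0.5739 0.6346
0.12 0.0348 0.5743 0.6348
nose y 0.12996469453580659
```

View pics/w5.png

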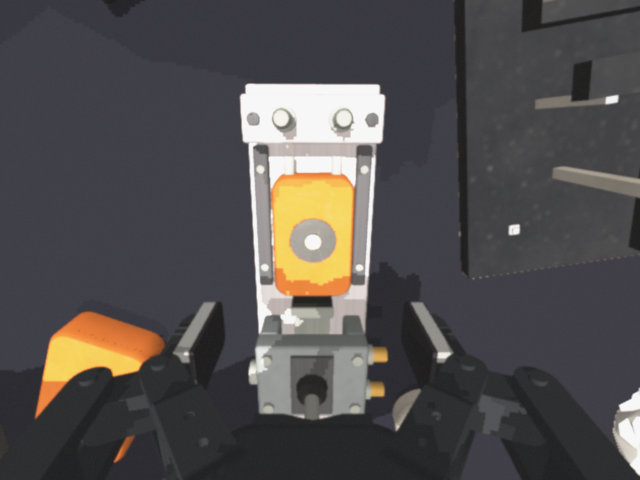

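The wrist view shows the cassette seated between the rails at (313,235), flat, with its ports facing the two-stub dock and the lever base at (312,390). Next I'll close the fingers and go over the lever to its -y side.

```bash
echo '[{"jaw":0.0,"tz":-0.05},{"jaw":0.0,"tz":-0.1},{"jaw":0.0,"tz":-0.15},{"jaw":0.0,"tx":-0.05,"tz":-0.15},{"jaw":0.0,"tx":-0.1,"tz":-0.15}]' | python3 -m creep|grep -E "pos|force|width"
echo '[{"jaw":0.0,"tx":-0.05},{"jaw":0.0,"tx":-0.1},{"jaw":0.0,"tx":-0.1},{"jaw":0.0,"tx":-0.1}]' | python3 -m creep|grep -E "pos|force|width"
python3 -c "
from h import *
delta([.603,-.105,.135],np.radians(90.55))"
```

```text
position: [0.6052, -0.0187, 0.2504]
force: [1.1, -0.0, -0.4]
grip_width: 0.0
finger_force: 0.0
position: [0.6066, -0.1172, 0.25]
force: [0.9, 0.3, 0.2]
grip_width: 0.0003
finger_force: 0.0
t 10.6 pos [ 0.6066 -0.1172  0.25  ] delta [ 0.0122 -0.0032  0.115 ] [-0.0014 -0.0006  0.0035]
```

```bash
echo '[{"jaw":0.0,"ty":-0.003,"tz":0.05,"drz":0.003},{"jaw":0.0,"ty":-0.003,"tz":0.1,"drz":0.003},{"jaw":0.0,"ty":-0.003,"tz":0.115,"drz":0.003},{"jaw":0.0,"ty":-0.003,"tz":0.115,"drz":0.003}]' | python3 -m creep|grep -E "pos|force|width"
python3 w.py w6|head -1
python3 - <<'E'
from m import *
c,f,im,D=load("w6"); P=cloud(c,f,D); o=bot.observe()["position"]
k=(abs(P[...,0]-o[0])<.03)&(abs(P[...,1]-o[1])<.02)&(P[...,2]>.13)&(P[...,2]<.25)
q=P[k]; print("finger",np.percentile(q[:,2],[0,1]).round(4),"y max",np.percentile(q[:,1],99.5),"x",np.percentile(q[:,0],[1,99]))
k=(abs(P[...,0]-.604)<.03)&(abs(P[...,1]+.034)<.03)&(P[...,2]>.17)&(P[...,2]<.24); q=P[k]; print("knob",len(q), q.min(0),q.max(0))
E
```

```text
position: [0.604, -0.1171, 0.1358]
force: [0.7, -0.2, 1.5]
grip_width: 0.0006
finger_force: 0.0
t 11.1 pos [ 0.604  -0.1171  0.1358] delta [ 0.2041 -0.1837  0.036 ] [-9.0000e-04  4.0000e-04  1.2571e+00]
finger [0.1746 0.1798] y max -0.09898239310687348 x [0.5751144  0.63405224]
knob 6059 [ 0.59124543 -0.04819507  0.19728794] [ 0.6186428  -0.02065624  0.21390238]
```

```bash
echo '[{"jaw":0.0,"tx":0.03,"tz":0.011},{"jaw":0.0,"tx":0.055,"tz":0.011},{"jaw":0.0,"tx":0.075,"tz":0.011},{"jaw":0.0,"tx":0.092,"tz":0.011},{"jaw":0.0,"tx":0.107,"tz":0.011}]' | python3 -m creep|grep -E "pos|force|width|clock"
```

```text
clock: 11.78
position: [0.6027, -0.013, 0.1253]
force: [0.3, -21.2, -8.1]
grip_width: 0.0001
finger_force: 9.3
```

```bash
echo '[{"jaw":0.0,"tx":0.005},{"jaw":0.0,"tx":0.009},{"jaw":0.0,"tx":0.009},{"jaw":0.0,"tx":0.009}]' | python3 -m creep|grep -E "pos|force|width|clock"
python3 - <<'E'
from m import *
ct,ft=cam("top"); im,D=grab_frame("top"); P=cloud(ct,ft,D)
cv2.imwrite("pics/top2.png",cv2.resize(im[180:270,190:400],(800,343),interpolation=cv2.INTER_CUBIC))
h=cv2.cvtColor(im,cv2.COLOR_BGR2HSV); m=(h[...,0]>5)&(h[...,0]<22)&(h[...,1]>150)&(abs(P[...,2]-.035)<.006)&(abs(P[...,0]-.6)<.04); print(m.sum(),P[m][:,1].max(),P[m][:,1].min())
E
python3 w.py w7|head -1
```

```text
clock: 12.28
position: [0.6025, -0.0062, 0.1253]
force: [-0.6, -20.9, -4.4]
grip_width: 0.0005
finger_force: 10.5
165 0.5157491558022766 0.11499834268826128
t 12.325 pos [ 0.6025 -0.0062  0.1253] delta [ 0.0925 -0.1839  0.0249] [0.0027 0.004  1.2528]
```

View pics/w7.png

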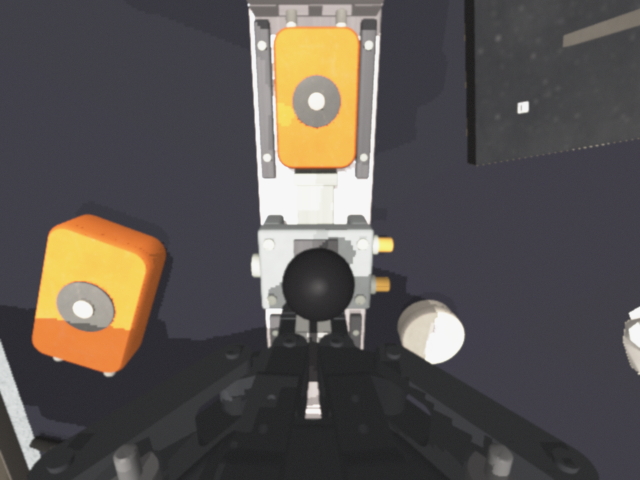

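The wrist view shows the lever over (knob at (318,285)) and the ram extending behind the cassette at (316,170). Holding and measuring.

```bash
cat > q.py <<'E'
from m import *
c,f=cam("wrist"); im,D=grab_frame("wrist"); P=cloud(c,f,D)
m=orange(im,D,P,(200,0,420,300))&(abs(P[...,2]-.035)<.005)&(abs(P[...,0]-.604)<.01)
k=(P[...,2]>.165)&(abs(P[...,0]-.604)<.03)&(abs(P[...,1]-.023)<.02)&(im.max(-1)<60)
k&=P[...,1]>bot.observe()["position"][1]+.014
q=P[k]; s=np.linalg.lstsq(np.c_[2*q,np.ones(len(q))],(q**2).sum(1),rcond=None)[0][:3] if len(q)>50 else 0
print(bot.observe()["clock"],"cassette nose,tail y",P[m][:,1].max().round(4),P[m][:,1].min().round(4),"knob",np.round(s,4))
E
python3 q.py
echo '[{"jaw":0.0,"tx":0.003},{"jaw":0.0,"tx":0.003},{"jaw":0.0,"tx":0.003},{"jaw":0.0,"tx":0.003},{"jaw":0.0,"tx":0.003}]' | python3 -m creep|grep -E "pos|force|clock"
python3 q.py
echo '[{"jaw":0.0},{"jaw":0.0},{"jaw":0.0},{"jaw":0.0},{"jaw":0.0}]' | python3 -m creep|grep -E "pos|force|clock"
python3 q.py
```

```text
12.425 cassette nose,tail y 0.1412 0.044 knob [0.6031 0.05   0.2305]
clock: 13.05
position: [0.6022, -0.0037, 0.1249]
force: [0.9, -23.1, -9.7]
finger_force: 10.7
13.1 cassette nose,tail y 0.1515 0.0543 knob [0.603  0.0528 0.2297]
clock: 13.72
position: [0.6022, -0.0036, 0.1249]
force: [0.2, -22.1, -9.9]
finger_force: 10.7
13.775 cassette nose,tail y 0.1527 0.0559 knob [0.6029 0.053  0.2297]
```

```bash
for i in 1 ; do echo '[{"jaw":0},{"jaw":0},{"jaw":0},{"jaw":0},{"jaw":0}]' | python3 -m creep >/dev/null; echo '[{"jaw":0},{"jaw":0},{"jaw":0},{"jaw":0},{"jaw":0}]' | python3 -m creep>/dev/null;  echo '[{"jaw":0},{"jaw":0},{"jaw":0},{"jaw":0},{"jaw":0}]' | python3 -m creep >/dev/null; echo '[{"jaw":0},{"jaw":0},{"jaw":0},{"jaw":0},{"jaw":0}]' | python3 -m creep; python3 q.py; done
```

```text
clock: 16.27
position: [0.6022, -0.0036, 0.1249]
tool_rot: [-3.141, 0.005, 1.577]
force: [-0.8, -22.3, -8.7]
grip_width: -0.0003
finger_force: 10.7
16.325 cassette nose,tail y 0.1526 0.0559 knob [0.6029 0.0529 0.2297]
```

```bash
echo '[{"jaw":0},{"jaw":0},{"jaw":0},{"jaw":0},{"jaw":0}]' | python3 -m creep >/dev/null
echo '[{"jaw":0,"tx":-0.02},{"jaw":0,"tx":-0.04},{"jaw":0,"tx":-0.06},{"jaw":0,"tx":-0.085},{"jaw":0,"tx":-0.11}]' | python3 -m creep |grep -E "pos|force|clock"
echo '[{"jaw":0,"tz":-0.05},{"jaw":0,"tz":-0.1},{"jaw":0,"tz":-0.12},{"jaw":0,"tz":-0.12},{"jaw":0,"tz":-0.12}]' | python3 -m creep >/dev/null
echo '[{"jaw":0},{"jaw":0},{"jaw":0},{"jaw":0},{"jaw":0}]' | python3 -m creep >/dev/null
echo '[{"jaw":0},{"jaw":0},{"jaw":0},{"jaw":0},{"jaw":0}]' | python3 -m creep >/dev/null
echo '[{"jaw":0},{"jaw":0},{"jaw":0},{"jaw":0},{"jaw":0}]' | python3 -m creep >/dev/null
echo '[{"jaw":0},{"jaw":0},{"jaw":0},{"jaw":0},{"jaw":0}]' | python3 -m creep >/dev/null
echo '[{"jaw":0},{"jaw":0},{"jaw":0},{"jaw":0},{"jaw":0}]' | python3 -m creep >/dev/null
echo '[{"jaw":0},{"jaw":0},{"jaw":0},{"jaw":0},{"jaw":0}]' | python3 -m creep >/dev/null
echo '[{"jaw":0},{"jaw":0},{"jaw":0},{"jaw":0},{"jaw":0}]' | python3 -m creep |grep -E "pos|force|clock"
python3 w.py w8|head -1; python3 - <<'E'
from m import *
c,f,im,D=load("w8"); P=cloud(c,f,D); m=orange(im,D,P,(0,0,640,480))&(abs(P[...,2]-.035)<.004)&(abs(P[...,0]-.604)<.01)&(P[...,1]>0); q=P[m]
print(q[:,1].max(),q[:,1].min(),np.median(q[:,2]))
k=(abs(P[...,0]-.604)<.03)&(P[...,2]>.175)&(P[...,2]<.23)&(abs(P[...,1]+.034)<.04); q=P[k]; print("knob",q.min(0),q.max(0))
E
```

```text
clock: 17.58
position: [0.6039, -0.1096, 0.1251]
force: [0.1, 1.3, 0.1]
finger_force: 0.0
clock: 22.58
position: [0.6037, -0.1089, 0.2447]
force: [0.4, -0.1, 0.7]
finger_force: 0.0
t 22.575 pos [ 0.6037 -0.1089  0.2447] delta [ 0.1957 -0.1838  0.1447] [-0.      0.      1.2561]
0.08898562340256325 0.05487630364584168 0.03472852556813866
knob [ 0.59145597 -0.04728755  0.19766849] [ 0.61887165 -0.01994081  0.21367957]
```

View pics/w8.png

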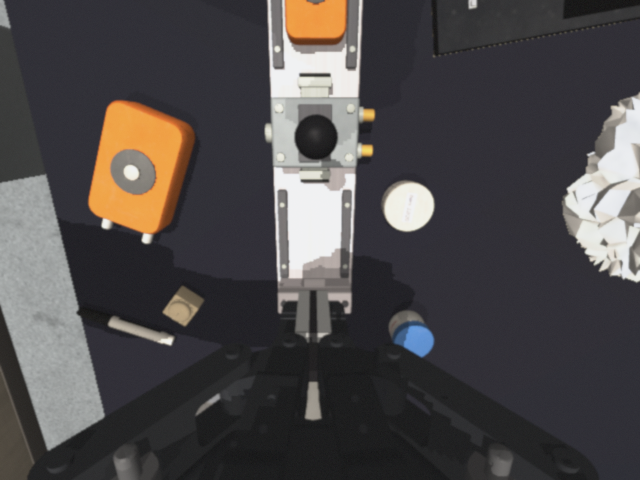

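The wrist view shows the knob upright at (316,137) and the ram ends at (315,80) and (315,176), nearly symmetric. The cassette tail is at (317,40). I'll wait a little, then check the ram and nose numerically.

```bash

echo '[{"jaw":0,"tx":0.05,"tz":-0.03},{"jaw":0,"tx":0.1,"tz":-0.03},{"jaw":0,"tx":0.15,"tz":-0.03},{"jaw":0,"tx":0.18,"tz":-0.03},{"jaw":0,"tx":0.18,"tz":-0.03}]' | python3 -m creep |grep -E "pos|force|clock"
echo '[{"jaw":0},{"jaw":0},{"jaw":0},{"jaw":0},{"jaw":0}]' | python3 -m creep >/dev/null
python3 w.py w9|head -1; python3 - <<'E'
from m import *
for n in("w8","w9"):
    c,f,im,D=load(n); P=cloud(c,f,D); x=abs(P[...,0]-.605)<.006
    m=orange(im,D,P,(0,0,640,480))&(abs(P[...,2]-.035)<.004)&x&(P[...,1]>0); q=P[m]; print(n,"nose,tail",q[:,1].max(),q[:,1].min(),np.median(q[:,2]))
    k=x&(P[...,2]>.014)&(P[...,2]<.052)&~m
    a=P[k&(P[...,1]>.0)&(P[...,1]<.05)]; b=P[k&(P[...,1]<-.068)&(P[...,1]>-.12)]
    print("ram +end",np.percentile(a[:,1],98) if len(a) else None,len(a),"-end",b[:,1].min() if len(b) else None,len(b))
    k=x&(abs(P[...,2]-.05)<.003)&(P[...,1]>.12); 
    if k.any(): print("dock face",P[k][:,1].min())
E
```

```text
clock: 23.25
position: [0.6017, 0.074, 0.2746]
force: [0.1, -0.3, 0.6]
finger_force: 0.0
t 23.875 pos [0.602  0.071  0.2748] delta [ 0.0158 -0.1838  0.1748] [ 1.0000e-04 -0.0000e+00  1.2559e+00]
w8 nose,tail 0.08728150357449435 0.05487630364584168 0.034720168291824616
ram +end 0.025017518933903415 264 -end -0.09030106978499416 171
w9 nose,tail 0.1516999401262788 0.057727280052122854 0.0349802937206965
ram +end 0.024906901311235425 223 -end None 0
dock face 0.15383495783705214
```

```bash
python3 - <<'E'
from m import *
for n in("w5","w9"):
    c,f,im,D=load(n); P=cloud(c,f,D); m=orange(im,D,P,(0,0,640,480))&(abs(P[...,2]-.035)<.005)&(abs(P[...,0]-.604)<.045)&(P[...,1]>0)
    v,u=np.nonzero(m); W=np.array([onplane(c,f,a,b,.035)[:2] for a,b in zip(u,v)])
    r=cv2.minAreaRect((W*1000).astype(np.float32)); k=(abs(P[...,2]-.05)<.002)&(abs(P[...,0]-.604)<.03)&(P[...,1]>.12)
    d=cv2.minAreaRect((P[k][:,:2]*1000).astype(np.float32)); print(n,r,"centre+49",r[0][1]+49,"dock",d, "face",P[k][:,1].min())
E
```

```text
w5 ((604.7604370117188, 81.94792938232422), (60.547882080078125, 96.94157409667969), 0.7460190653800964) centre+49 130.94792938232422 dock ((604.0299682617188, 168.60610961914062), (60.17914581298828, 29.294200897216797), 0.750085175037384) face 0.1536235144430757
w9 ((604.839599609375, 104.84739685058594), (59.847110748291016, 93.61722564697266), 0.57472825050354) centre+49 153.84739685058594 dock ((604.0897827148438, 168.5784912109375), (59.649566650390625, 29.398942947387695), 0.5590004324913025) face 0.15358879981959028
```

The nose is flush with the dock face (153.8 vs 153.6 mm), the ram is back within 2 mm, the lever is upright and the arm is clear. Handing in.

```bash
python3 -c "
from workcell import job
print(job.job_done())"
```

```text
the job is handed in; nothing more can be done
None
```

I handed the job in at about 24 s: the small orange cassette is docked flush at the two-stub dock, the lever is upright, the ram is back within 2 mm, and the arm is clear; no verdict was returned.

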